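Stop the honing machine and hold its guard open for inspection

TASK

Stop the honing machine: press the large mushroom button on the switch box fully down and let it come back up, without pressing the small start button. Then raise the machine's sprung guard by its front bar and hold it steady, open at 50 degrees from its closed level position, so the wheels can be inspected. Finish while still holding the bar there, since the guard snaps shut if let go, and do not disturb the loose whetstone, mallet and gouge.

Things in the scene. Friction and masses are not known exactly. Their poses are not given: they have to be found in the camera images.
- machine: Honing machine fixed to the bench: grey body 190 (x) x 220 (y) x 103 mm high, two 150 mm wheels in its open top under a hinged steel guard, motor drum at the back; no buttons. Origin: centre of the underside, on the bench. Its +x points from the front (the guard's bar, nearest the robot) to the back (the hinge); its y runs along hinge, wheel shaft and bar. Place and yaw (to 15 degrees) vary.
- guard_hinge (a point): Centre of the guard's hinge line, at the back of the machine: 80 mm behind the machine's origin along its +x and 158 mm above the bench. The hinge line is parallel to the machine's y axis.
- guard_bar (a point): Round steel bar, 12 mm thick, 130 mm long, on two arms (120 mm apart) 60 mm ahead of the guard's front edge. Origin: middle of the bar, 210 mm from the hinge line and level with it when shut. Own y: along the bar; own -x: from the hinge out to the bar. Free space all round: pinch it across from above, it can turn between the fingers as the guard swings. The machine's body lies 55 mm lower.
- guard (a joint): Opening angle of the guard in rad: 0 shut (its 150 x 210 mm steel-framed clear top plate level), growing as the front edge and bar rise and swing back over the hinge, end stop at 1.35. 50 degrees is 0.873. Weight and a spring always push it shut: about 3 to 6 N at the bar.
- switch_box: Grey box fixed to the bench, 100 (x) x 135 (y) x 50 mm high, with an aluminium top plate and two black buttons 66 mm apart along its y: the mushroom stop button at its +y end, the small start button at its -y end. Stands left or right of the machine. Origin: centre of the underside, on the bench; yaw at most 25 degrees.
- stop_top (a point): Middle of the top face of the stop button: a black mushroom head 40 mm across, the larger and higher of the two buttons, top 83 mm above the bench when up. It moves with the button.
- stop_button (a joint): Travel of the stop button in m: 0 up, 0.006 fully down (end stop). A spring returns it; about 1.5 N starts it moving and 5 N takes it fully down, straight down.
- start_button (a joint): Travel of the small start button in m: 0 up, 0.005 fully down. Black, 18 mm across in a 34 mm round housing, top 71 mm above the bench. To be left alone.
- whetstone: Loose grey stone block, 160 x 60 x 30 mm high, lying on the other side of the machine from the switch box. Origin: centre of the underside. To be left alone.
- mallet: Loose wooden mallet lying behind on the left: head 75 x 120 x 70 mm high, handle 28 mm thick and 190 mm long pointing along its +y. Origin: centre of the head's underside. To be left alone.
- gouge: Loose carving gouge lying behind on the right: square wooden handle 24 x 130 mm, steel blade along its +y, 245 mm long overall. Origin: 50 mm from the handle's middle towards the blade, on the bench. To be left alone.
Not all that is in view belongs to the job. Of the things that look like the switch_box, take the one that is farthest to the robot's right at the start.

How it is judged:
By the outcome, as a careful person would: the job done as asked, in the order asked, and still so for the second after the job is handed in, while the arm keeps its last pose, push and grip.
It also fails if it takes over 54 s, if anything falls off the work surface, if the arm or the gripper's body presses on something with over 40 N, if the wrist force passes 120 N, or if a joint passes its speed limit or range.

ROBOT

A 6-joint arm with a two-finger parallel gripper is mounted at the origin on the work surface. World frame = base frame: x ahead of the robot, y to its left, z up, the work surface at z = 0. Lengths are in mm, angles in rad, forces in N, time in s.
With the tool pointing down it reaches from about 275 to 750 mm from the base axis. Payload 10.2 kg.
Tool frame: the origin (TCP) lies midway between the tips of the shut fingers; the grasp point (between the pads) lies 19 mm behind it; z points along the fingers, y is the line along which they close (so a half turn about z gives the same grasp; the last joint's range is limited). The gripper opens to 85 mm and grips with 20 to 120 N. Pads are 22 mm wide; open, the fingers measure 114 mm over their backs; the gripper's body (76 mm by 85 mm) begins 54 mm behind the grasp point. The pads swing forward as they close: fully open they stand 13 mm farther back than shut.
Start: joints at [-1.506, 0.313, 1.498, -0, 1.331, -0.223], TCP at [149.005, -503.417, 231.294] pointing down, gripper open.
Joint ranges: [-2.94, 2.94], [-0.97, 2.17], [0.19, 2.56], [-1.23, 4.37], [0.02, 3.11], [-2.88, 2.88]. Speed limits (rad/s): [2.39, 2.39, 3.01, 3.14, 3.14, 3.14].

INTERFACE

Orientations are given as a unit quaternion [w, x, y, z].
In Python, from rig import ctrl gives the robot as it stands.
- The arm moves only by the tool send_rows, never from a script. Its argument "targets" is a list of rows, each an object with "offset": the shift along the world's x, y, z in cm, a list of three; "spin": the turn about the world's z in rad. A call has 1 to 8 rows; each row is the pose to reach, as a shift and turn from the pose commanded when the call began; what a row does not reach only later rows make up. A row lasts 1/12 s, in which the tool goes at most 41.7 mm and 7.16 degrees, less where a joint would pass 70% of its speed; a pose out of reach is approached as far as the arm can. A call with a gripper value outside its range is refused whole. "grip" is the opening, from 0 (shut) to 1 (fully open), set as the call begins (left out, the last holds). The fingers move at their own pace and stop on an object; "squeeze" is the grip in N (left out, the last holds). Time passes only in rows, so rows that repeat a pose let the fingers close. It gives the time, the measured TCP pose, the force, the opening and the grip force at its end, in the units of the state.
- ctrl.sense(): the state, without advancing time (a new reading comes with each control period).
- ctrl.capture(name): name is "scene" or "side" or "wrist"; returns (picture, depth): 420x560x3 uint8, red, green, blue; 420x560 float32, mm along the optical axis (not along the pixel's ray), 0 where there is no reading.
- ctrl.calibration(name): a dict with "fx", "fy", "cx", "cy" (pixels), "k1" (the pictures are not rectified: a ray, as slopes to the right and down, at radius r is drawn at 1 + k1 r^2 times it, then the intrinsics apply), "view" (4x4, takes a point from world to camera coordinates); the wrist camera has in their place "mount" (4x4, takes a point from camera to tool coordinates, whose origin is the TCP and whose axes are the flange's). Camera axes: x right, y down, z forward; pixel columns grow to the right and rows downward; lengths in mm; the calibration is good to about 2 mm. A picture is of the moment at which its call begins: read the wrist's pose just before it. calibration takes no time and is no camera call.
- ctrl.finish_job(): hands the job in; it is judged then, once.
Trained networks look in the newest picture that a camera, given by its name, has taken for a name from the list of things; names that differ only in an ending like _2 or _b are one class to them, and where a whole thing is asked for, a point or a joint stands for the part that bears it (a point fixed in the world has none). Each returns a list of dicts, best first, with "conf" (0 to 1); they miss things now and then, are a little off and sometimes report something else, mostly with a low value. They report only what shows in the picture. A call takes as long as a camera call. They do not tell look-alikes from the thing itself.
- ctrl.search_frame(camera, query): "box" ([left, top, right, bottom] in pixels, round what is visible of it).
- ctrl.place_of(camera, query): "uv" ([column, row] in pixels: a listed point, or the origin of a listed thing).
The state is a dict: "time_s": time; "joints": joint angles; "dq": joint speeds; "tau": joint torques, N m; "eef_pos": TCP position; "ee_rot": TCP orientation; "force": force on the tool from outside, world axes, zero at the start; "wrist_torque": the same for the moment, N m; "grip_width": opening from 0.0 (shut) to 1.0 (fully open); "grip_force": force on a finger pad.
Only numpy, scipy, OpenCV 4.12 (cv2) and the standard library are available. Lean on these libraries where they do the work, as an engineer would, in place of code of your own. Each camera call takes 0.05 s, during which the arm holds its last target. There are 200 camera calls.

## Working session

There is one attempt and no reset: what is moved stays moved. The work goes in short steps, Python scripts to look and compute and a tool call to move; the robot and the scene stay as the last step left them, time stands still between calls to the robot, and variables do not carry over. Pictures are saved under pics/ and viewed, at most 10 in all, crops included, and the job is handed in when it is done.

Besides the shell and the picture viewer there is one more tool, called after ">>>" as name(argument=value, ...), one argument or row to a line, values as JSON. send_rows: Moves the arm, as the interface text tells. Its arguments: {"type":"object","properties":{"targets":{"type":"array"},"grip":{"type":"number"},"squeeze":{"type":"number"}},"required":["targets"]}

```bash
mkdir -p pics
cat > h.py <<'E'
import numpy as np, cv2
from scipy.spatial.transform import Rotation as R
from rig import ctrl
def T_wc(name, s=None):
    c=ctrl.calibration(name)
    if 'view' in c: return c,np.linalg.inv(np.array(c['view']))
    s=s or ctrl.sense(); q=s['ee_rot']; T=np.eye(4)
    T[:3,:3]=R.from_quat([q[1],q[2],q[3],q[0]]).as_matrix(); T[:3,3]=s['eef_pos']
    return c,T@np.array(c['mount'])
def ray(name,uv,s=None):
    c,T=T_wc(name,s); d=(np.array(uv)-[c['cx'],c['cy']])/[c['fx'],c['fy']]
    u=d.copy()
    for _ in range(20): u=d/(1+c['k1']*(u@u))
    return T[:3,3],T[:3,:3]@np.array([u[0],u[1],1.0])
def at_z(name,uv,z,s=None):
    o,d=ray(name,uv,s); return o+d*(z-o[2])/d[2]
def at_depth(name,uv,dep,s=None):
    u,v=int(round(uv[0])),int(round(uv[1])); w=dep[max(v-2,0):v+3,max(u-2,0):u+3]; w=w[w>0]
    o,d=ray(name,uv,s); return o+d*(np.median(w) if w.size else np.nan)
def tri(a,b):
    (o,d),(p,e)=a,b; d=d/np.linalg.norm(d);e=e/np.linalg.norm(e)
    t=np.linalg.lstsq(np.c_[d,-e],p-o,rcond=None)[0]
    A,B=o+d*t[0],p+e*t[1]; return (A+B)/2,np.linalg.norm(A-B)
E
cat > a.py <<'E'
from h import *
np.set_printoptions(precision=1,suppress=True)
for n in ['scene','side']:
    im,d=ctrl.capture(n); cv2.imwrite(f'pics/{n}0.png',im[:,:,::-1]); np.save(f'd_{n}.npy',d)
    for q in ['machine','guard_bar','guard_hinge','switch_box','stop_top','start_button','whetstone','mallet','gouge']:
        for r in ctrl.place_of(n,q)[:4]:
            if r['conf']>.2: print(n,q,round(r['conf'],2),np.array(r['uv']),at_depth(n,r['uv'],d))
print(ctrl.sense())
E
python3 a.py
```

```text
scene machine 0.75 [270.7 280. ] [689.3 -62.  101.8]
scene guard_bar 0.66 [247.8 214.9] [349.2 126.3  -0. ]
scene guard_hinge 0.94 [284.9 257.1] [698.6 -21.2 160.3]
scene switch_box 0.85 [305.7 210.3] [505.1 246.6  42.8]
scene switch_box 0.8 [321.  176.3] [391.6 441.   29.1]
scene switch_box 0.77 [381.9 166.5] [522.5 631.4  46.4]
scene stop_top 0.54 [321.7 185. ] [402.6 434.8  -1.6]
scene stop_top 0.47 [388.2 149.1] [494.5 701.8  80.5]
scene stop_top 0.37 [332.7 154.5] [372.1 523.1  79.5]Traceback (most recent call last):
  File "a.py", line 6, in <module>
    for r in ctrl.place_of(n,q)[:4]:
             ~~~~~~~~~~~~~^^^^^
ValueError: it knows: gouge, guard_bar, guard_hinge, machine, mallet, stop_top, switch_box, whetstone
```

```bash
sed -i "s/'start_button',//" a.py; python3 a.py
```

```text
scene machine 0.74 [267.2 278.3] [674.7 -61.3  95.5]
scene guard_bar 0.74 [247.6 210.8] [492.9  26.9 157.6]
scene guard_hinge 0.7 [365.7 232.3] [705.5 302.4  42.2]
scene guard_hinge 0.66 [159.9 378. ] [ 679.3 -382.3   22.5]
scene guard_hinge 0.61 [283.7 256.2] [695.6 -22.4 162. ]
scene switch_box 0.87 [309.  212.3] [510.  257.2  31.3]
scene switch_box 0.59 [381.6 169.6] [524.1 630.2  34. ]
scene stop_top 0.63 [331.9 155.4] [375.1 515.3  80.1]
scene stop_top 0.49 [316.9 186.7] [477.6 326.3  83.1]
scene stop_top 0.44 [389.9 149.5] [503.  700.2  82.8]
scene stop_top 0.43 [161.5 378.2] [ 680.8 -379.7   20.4]
scene whetstone 0.7 [156.  318.9] [ 538.8 -313.8   30.2]
scene mallet 0.7 [366.5 230.6] [705.9 304.7  47.9]
scene gouge 0.59 [160.8 380. ] [ 683.  -382.9   19.6]
side machine 0.74 [276.9 213.8] [546.4 114.9  94.7]
side guard_bar 0.64 [301.9 192.3] [487.1  30.4 157.8]
side guard_hinge 0.89 [260.6 173.3] [686.8 -13.6 161.4]
side guard_hinge 0.7 [324.3 184.3] [ 514.6 -273.1   17.6]
side switch_box 0.97 [196.3 353.3] [471.7 706.9  48.5]
side switch_box 0.76 [268.4 272.5] [448.9 357.1  50.5]
side switch_box 0.62 [278.3 322.8] [326.9 520.4  50.8]
side stop_top 0.6 [186.  342.8] [497.1 710.4  81.2]
side stop_top 0.57 [266.1 308.3] [369.7 512.7  81. ]
side stop_top 0.49 [260.  259.7] [486.1 344.8  80.1]
side stop_top 0.28 [300.1 192.2] [492.2  35.2 159.4]
side whetstone 0.92 [324.7 186.5] [ 512.  -273.1    6.9]
side mallet 0.8 [215.2 259. ] [641.9 377.9  44. ]
side gouge 0.63 [302.4 169.7] [ 661.7 -358.9    9.5]
{'time_s': 1.2, 'joints': array([-1.5,  0.3,  1.5, -0. ,  1.3, -0.2]), 'dq': array([-0., -0.,  0., -0., -0., -0.]), 'tau': array([ -0. , -41.2, -26. ,  -0. ,   0. ,  -0. ]), 'eef_pos': array([ 149. , -503.4,  231.3]), 'ee_rot': array([ 0. ,  1. ,  0.1, -0. ]), 'force': array([ 0.3,  0.2, -0.1]), 'wrist_torque': array([-0.,  0., -0.]), 'grip_force': 0.0, 'grip_width': 1.001166695177705}
```

View pics/scene0.png

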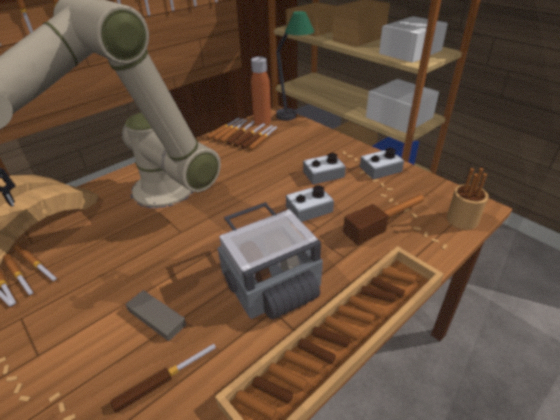

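View pics/side0.png

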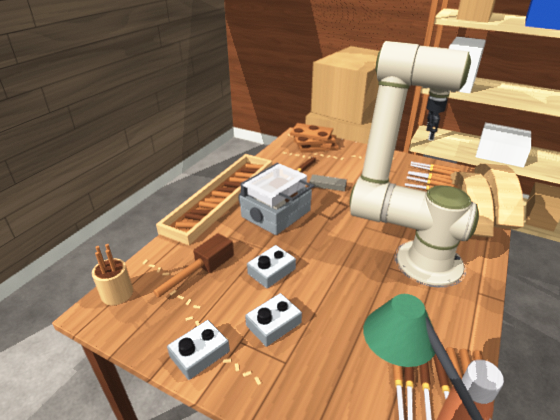

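The scene has three look-alike boxes. The one nearest the machine (scene pixel about 309,205; side pixel about 270,265) is farthest right, and its larger stop button is at scene (319,190), side (260,258). I'll move towards it with the fingers shut.

>>> send_rows(
  targets=[
    {"offset": [1.3, 4, 0.5]},
    {"offset": [2.6, 8, 1]},
    {"offset": [3.9, 12, 1.5]},
    {"offset": [5.2, 16, 2]},
    {"offset": [6.5, 20, 2.5]},
    {"offset": [7.8, 24, 3]},
    {"offset": [9.1, 28, 3.5]},
    {"offset": [10.4, 32, 4]},
  ],
  grip=0,
)

```text
invalid input
```

>>> send_rows(
  targets=[
    {"offset": [1.3, 3.8, 0]},
    {"offset": [2.6, 7.6, 0]},
    {"offset": [3.9, 11.4, 0]},
    {"offset": [5.2, 15.2, 0]},
    {"offset": [6.5, 19, 0]},
    {"offset": [7.8, 22.8, 0]},
    {"offset": [9.1, 26.6, 0]},
    {"offset": [10.4, 30.4, 0]},
  ],
)

```text
invalid input
```

```bash
cat > w.py <<'E'
import sys
from h import *
np.set_printoptions(precision=1,suppress=True)
s=ctrl.sense(); im,d=ctrl.capture('wrist'); cv2.imwrite(f'pics/w{sys.argv[1]}.png',im[:,:,::-1]); np.save('dw.npy',d)
print(s['time_s'],s['eef_pos'],R.from_quat(np.roll(s['ee_rot'],-1)).as_matrix())
for q in sys.argv[2:]:
    for r in ctrl.place_of('wrist',q)[:4]:
        o,dd=ray('wrist',r['uv'],s); print(q,round(r['conf'],2),np.array(r['uv']),at_depth('wrist',r['uv'],d,s),'ray',o,dd)
E
python3 w.py 1 guard_bar guard_hinge machine stop_top switch_box
```

```text
1.2 [ 149.  -503.4  231.3] [[ 1.   0.3 -0. ]
 [ 0.3 -1.  -0. ]
 [-0.   0.  -1. ]]
```

>>> send_rows(
  targets=[
    {"offset": [1.3, 4, 0.5], "spin": 0},
    {"offset": [2.6, 8, 1], "spin": 0},
    {"offset": [3.9, 12, 1.5], "spin": 0},
    {"offset": [5.2, 16, 2], "spin": 0},
    {"offset": [6.5, 20, 2.5], "spin": 0},
    {"offset": [7.8, 24, 3], "spin": 0},
    {"offset": [9.1, 28, 3.5], "spin": 0},
    {"offset": [10.4, 32, 4], "spin": 0},
  ],
  grip=0,
)

```text
time_s: 2.17
eef_pos: [251.3, -186.7, 271.0]
ee_rot: [0.0, 0.99, 0.143, 0.0]
force: [1.6, -0.1, 1.0]
grip_width: 0.004
grip_force: 0.0
```

>>> send_rows(
  targets=[
    {"offset": [1.3, 3.8, 0], "spin": 0},
    {"offset": [2.6, 7.6, 0], "spin": 0},
    {"offset": [3.9, 11.4, 0], "spin": 0},
    {"offset": [5.2, 15.2, 0], "spin": 0},
    {"offset": [6.5, 19, 0], "spin": 0},
    {"offset": [7.8, 22.8, 0], "spin": 0},
    {"offset": [9.1, 26.6, 0], "spin": 0},
    {"offset": [10.4, 30.4, 0], "spin": 0},
  ],
)

```text
time_s: 2.83
eef_pos: [355.4, 117.8, 270.9]
ee_rot: [0.0, 0.99, 0.144, 0.001]
force: [0.6, -1.3, 1.1]
grip_width: 0.002
grip_force: 0.0
```

```bash
python3 w.py 1 guard_bar guard_hinge machine stop_top switch_box
```

```text
2.8333 [355.4 117.8 270.9] [[ 1.   0.3  0. ]
 [ 0.3 -1.  -0. ]
 [ 0.   0.  -1. ]]
guard_bar 0.9 [457.5  64.4] [486.3  27.6 163.9] ray [430.4 141.4 414.4] [ 0.2 -0.5 -1.1]
guard_bar 0.46 [144.3  16. ] [463.3 274.5  70. ] ray [430.4 141.4 414.4] [ 0.1  0.4 -1.1]
switch_box 0.74 [144.8  15.7] [463.5 273.6  71.3] ray [430.4 141.4 414.4] [ 0.1  0.4 -1.1]
```

View pics/w1.png

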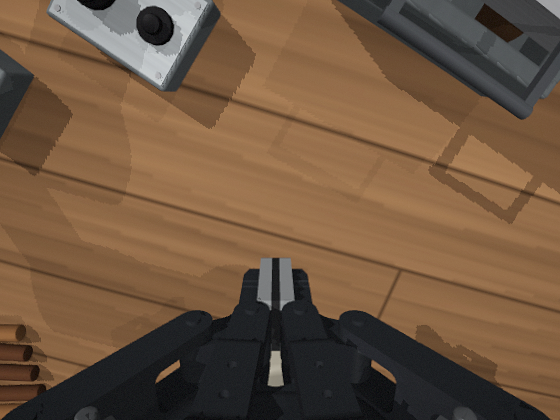

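The wrist view shows the start button at (155,25), with the box mostly above the frame. The dark guard bar runs (400,20)–(530,110), with its shadow below it. I'll move on to see the stop button.

>>> send_rows(
  targets=[
    {"offset": [1.5, 3.5, 0], "spin": 0},
    {"offset": [3, 7, 0], "spin": 0},
    {"offset": [4.5, 10.5, 0], "spin": 0},
    {"offset": [6, 14, 0], "spin": 0},
    {"offset": [7, 17, 0], "spin": 0},
    {"offset": [7, 17, 0], "spin": 0},
  ],
)

```text
time_s: 3.63
eef_pos: [426.8, 287.2, 270.0]
ee_rot: [-0.0, 0.99, 0.143, -0.0]
force: [0.2, -0.7, -0.3]
grip_width: -0.002
grip_force: 0.0
```

```bash
python3 w.py 2 guard_bar guard_hinge machine stop_top switch_box
```

```text
3.6333 [426.8 287.2 270. ] [[ 1.   0.3 -0. ]
 [ 0.3 -1.   0. ]
 [-0.  -0.  -1. ]]
stop_top 0.77 [ 29. 170.] [366.1 525.9  83.6] ray [502.1 310.6 413.3] [-0.4  0.6 -1. ]
stop_top 0.7 [247.5 115.4] [477.  330.2  83.8] ray [502.1 310.6 413.3] [-0.1  0.1 -1. ]
switch_box 0.89 [101.4 171.1] [374.6 468.1  52.2] ray [502.1 310.6 413.3] [-0.3  0.4 -1. ]
switch_box 0.77 [277.5 124.7] [474.3 300.2  52.3] ray [502.1 310.6 413.3] [-0.1 -0.  -1. ]
```

View pics/w2.png

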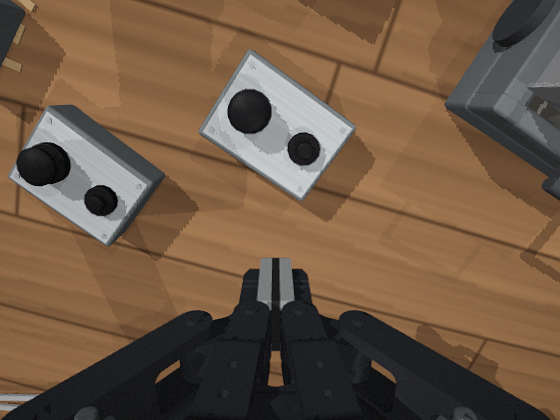

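The stop mushroom is centred at about (249,110) and the start button at (304,149), which puts the stop top at about (480,331,83). I'll descend above it.

>>> send_rows(
  targets=[
    {"offset": [2, 1.5, -2], "spin": 0},
    {"offset": [4, 3, -5], "spin": 0},
    {"offset": [5.3, 4, -9], "spin": 0},
    {"offset": [5.3, 4, -13], "spin": 0},
    {"offset": [5.3, 4, -16], "spin": 0},
    {"offset": [5.3, 4, -17], "spin": 0},
    {"offset": [5.3, 4, -17], "spin": 0},
    {"offset": [5.3, 4, -17], "spin": 0},
  ],
)

```text
time_s: 4.6
eef_pos: [479.2, 325.2, 102.5]
ee_rot: [-0.0, 0.99, 0.143, 0.001]
force: [0.2, 0.1, -0.3]
grip_width: -0.0
grip_force: 0.0
```

```bash
python3 w.py 3 stop_top
```

```text
4.6 [479.2 325.2 102.5] [[ 1.   0.3  0. ]
 [ 0.3 -1.   0. ]
 [ 0.  -0.  -1. ]]
stop_top 0.95 [269.  253.9] [478.4 329.5  83.8] ray [554.1 348.5 246. ] [-0.4 -0.1 -0.9]
```

View pics/w3.png

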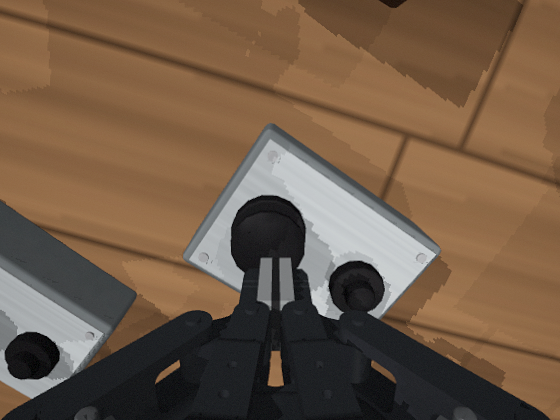

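The mushroom head is centred at about (268,238), slightly ahead and to the left of the fingertips at (276,258). The start button at (357,288) is well clear. I'll nudge over and press.

>>> send_rows(
  targets=[
    {"offset": [0.4, 0.4, -0.5], "spin": 0},
    {"offset": [0.4, 0.4, -1], "spin": 0},
    {"offset": [0.4, 0.4, -1.5], "spin": 0},
    {"offset": [0.4, 0.4, -1.8], "spin": 0},
    {"offset": [0.4, 0.4, -2.1], "spin": 0},
    {"offset": [0.4, 0.4, -2.1], "spin": 0},
  ],
)

```text
time_s: 5.2
eef_pos: [482.3, 329.4, 79.3]
ee_rot: [-0.0, 0.99, 0.143, -0.0]
force: [-0.6, 0.6, 3.4]
grip_width: -0.002
grip_force: 1.6
```

>>> send_rows(
  targets=[
    {"offset": [0, 0, -0.15], "spin": 0},
    {"offset": [0, 0, -0.3], "spin": 0},
    {"offset": [0, 0, -0.3], "spin": 0},
  ],
)

```text
time_s: 5.45
eef_pos: [482.3, 329.5, 76.9]
ee_rot: [-0.0, 0.99, 0.143, 0.0]
force: [-1.4, -0.4, 4.3]
grip_width: -0.002
grip_force: 2.3
```

>>> send_rows(
  targets=[
    {"offset": [0, 0, -0.1], "spin": 0},
    {"offset": [0, 0, -0.2], "spin": 0},
    {"offset": [0, 0, -0.2], "spin": 0},
  ],
)

```text
time_s: 5.7
eef_pos: [482.4, 329.5, 76.6]
ee_rot: [-0.0, 0.99, 0.144, 0.0]
force: [-6.5, -2.6, 18.4]
grip_width: -0.002
grip_force: 8.9
```

It is bottomed at 18 N. I'll lift off.

>>> send_rows(
  targets=[
    {"offset": [0, 0, 1], "spin": 0},
    {"offset": [0, 0, 3], "spin": 0},
    {"offset": [0, 0, 7], "spin": 0},
    {"offset": [0, 0, 11], "spin": 0},
    {"offset": [0, 0, 15], "spin": 0},
    {"offset": [-1, -2, 17], "spin": 0},
    {"offset": [-2, -5, 18], "spin": 0},
  ],
)

```text
time_s: 6.28
eef_pos: [462.8, 280.3, 257.7]
ee_rot: [-0.001, 0.989, 0.145, 0.003]
force: [1.2, 0.3, 1.1]
grip_width: -0.0
grip_force: 0.0
```

```bash
cat > b.py <<'E'
from h import *
np.set_printoptions(precision=3,suppress=True)
s=ctrl.sense();print(s['joints'],s['eef_pos'])
P={}
for n in ['scene','side','wrist']:
    im,d=ctrl.capture(n); s=ctrl.sense(); cv2.imwrite(f'pics/{n}1.png',im[:,:,::-1])
    for q in ['guard_bar','guard_hinge','stop_top']:
        for r in ctrl.place_of(n,q)[:3]:
            print(n,q,round(r['conf'],2),np.array(r['uv']),at_depth(n,r['uv'],d,s),at_z(n,r['uv'],83 if q=='stop_top' else 158,s))
    # surface points near bar height
    v,u=np.mgrid[0:420,0:560]; c,T=T_wc(n,s)
    x=(u-c['cx'])/c['fx'];y=(v-c['cy'])/c['fy']; a,b=x.copy(),y.copy()
    for _ in range(10):
        k=1+c['k1']*(a*a+b*b); a,b=x/k,y/k
    W=np.stack([a*d,b*d,d],-1)@T[:3,:3].T+T[:3,3]
    m=(d>0)&(W[...,2]>150)&(W[...,2]<175)&(abs(W[...,0]-580)<140)&(abs(W[...,1]-5)<140)
    Q=W[m]; print(n,len(Q))
    if len(Q)>50:
        np.save(f'Q_{n}.npy',Q)
        near=Q[Q[:,0]<530]; print(cv2.minAreaRect(Q[:,:2].astype(np.float32)),near.min(0) if len(near) else '',near.max(0) if len(near) else '')
E
python3 b.py
```

```text
[0.328 0.328 1.408 0.    1.4   1.608] [462.751 280.29  257.743]
scene guard_bar 0.71 [249.5 209.8] [493.122  33.554 157.599] [493.533  33.264 158.   ]
scene guard_hinge 0.98 [283.2 254.9] [691.902 -20.629 162.572] [688.518 -17.655 158.   ]
scene stop_top 0.56 [154.6 317.1] [ 531.232 -313.714   29.903] [ 574.611 -323.505   83.   ]
scene stop_top 0.52 [388.7 150.5] [500.397 697.163  78.673] [504.332 690.599  83.   ]
scene stop_top 0.47 [333.3 156.9] [382.482 515.055  76.915] [388.938 507.291  83.   ]
scene 3944
((593.3001708984375, -0.3349761962890625), (212.60440063476562, 224.18466186523438), 78.03675842285156) [472.637 -91.069 150.68 ] [529.245  86.16  164.433]
side guard_bar 0.84 [300.3 192.6] [489.395  39.474 160.982] [491.284  35.274 158.   ]
side guard_hinge 0.63 [260.  174.5] [685.478  -6.503 160.04 ] [687.266  -9.489 158.   ]
side stop_top 0.72 [261.3 309.2] [380.203 521.555  80.628] [379.13  523.298  83.   ]
side stop_top 0.69 [186.4 344.7] [492.656 714.475  80.897] [491.437 715.561  83.   ]
side stop_top 0.49 [263.2 258.3] [479.93  334.662  80.65 ] [478.602 336.886  83.   ]
side 886
((588.245849609375, 4.600364685058594), (213.96755981445312, 223.549072265625), 77.03506469726562) [468.735 -90.47  150.94 ] [529.943  89.305 165.351]
wrist stop_top 0.66 [227.6 151.3] [477.738 330.724  83.635] [477.617 330.78   83.   ]
wrist stop_top 0.59 [  9.1 201. ] [370.779 525.103  83.583] [370.468 525.515  83.   ]
wrist 1516
((534.41796875, 94.42118072509766), (116.078369140625, 26.081260681152344), 26.97197914123535) [488.606  56.475 152.812] [529.89   90.781 165.675]
```

>>> send_rows(
  targets=[
    {"offset": [0.3, -3.2, 0], "spin": 0.12},
    {"offset": [0.6, -6.4, 0], "spin": 0.24},
    {"offset": [0.9, -9.6, 0], "spin": 0.36},
    {"offset": [1.2, -12.8, 0], "spin": 0.48},
    {"offset": [1.5, -16, 0], "spin": 0.6},
    {"offset": [1.8, -19.2, 0], "spin": 0.72},
    {"offset": [2.1, -22.4, 0], "spin": 0.84},
    {"offset": [2.3, -24.8, 0], "spin": 0.96},
  ],
  grip=0.5,
  squeeze=40,
)

```text
time_s: 7.55
eef_pos: [485.4, 29.5, 254.6]
ee_rot: [0.0, 0.812, 0.584, -0.0]
force: [0.9, 0.2, 0.9]
grip_width: 0.501
grip_force: 0.0
```

>>> send_rows(
  targets=[
    {"offset": [0, 0, -1], "spin": 0.1},
    {"offset": [0, 0, -2], "spin": 0.1},
    {"offset": [0, 0, -2], "spin": 0.1},
  ],
)

```text
time_s: 7.8
eef_pos: [484.5, 31.7, 232.6]
ee_rot: [-0.001, 0.784, 0.621, -0.001]
force: [-0.2, 0.3, 0.1]
grip_width: 0.496
grip_force: 0.0
```

```bash
python3 w.py 5 guard_bar stop_top
python3 - <<'E'
from h import *
s=ctrl.sense(); print(s['eef_pos'],s['joints'],np.degrees(R.from_quat(np.roll(s['ee_rot'],-1)).as_matrix()[:2,1]))
E
```

```text
7.8 [484.5  31.7 232.6] [[ 0.2  1.  -0. ]
 [ 1.  -0.2  0. ]
 [-0.  -0.  -1. ]]
guard_bar 0.79 [280.6 224.1] [486.2  30.4 163.7] ray [501.9 110.2 376. ] [-0.1 -0.4 -0.9]
[485.3572029   32.10965965 234.81597375] [-1.75430020e-01  2.24878729e-01  1.60365802e+00  1.09304607e-04
  1.31303592e+00  5.35467906e-02] [ 55.79994854 -13.00661723]
```

View pics/w5.png

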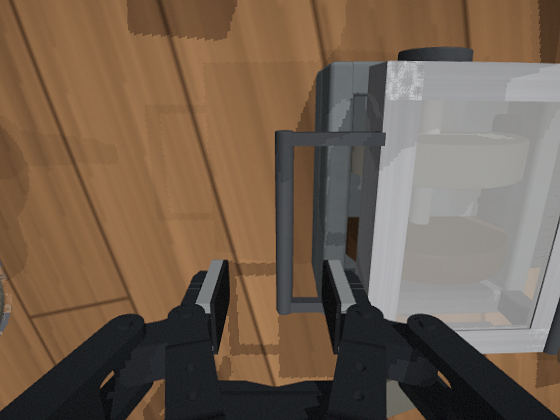

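The bar is vertical at column about 285, rows 130–312, centred between the fingers and square to them. The guard edge at column 370 is clear of the right finger. I'll descend and close.

>>> send_rows(
  targets=[
    {"offset": [0.1, 0, -2.5], "spin": 0},
    {"offset": [0.1, 0, -5], "spin": 0},
    {"offset": [0.1, 0, -7], "spin": 0},
    {"offset": [0.1, 0, -8.3], "spin": 0},
    {"offset": [0.1, 0, -8.9], "spin": 0},
    {"offset": [0.1, 0, -8.9], "spin": 0},
    {"offset": [0.1, 0, -8.9], "spin": 0},
  ],
)

```text
time_s: 8.53
eef_pos: [486.7, 31.6, 146.4]
ee_rot: [0.0, 0.783, 0.622, 0.0]
force: [0.5, -0.4, 0.6]
grip_width: 0.5
grip_force: 0.0
```

>>> send_rows(
  targets=[
    {"offset": [0, 0, 0], "spin": 0},
    {"offset": [0, 0, 0], "spin": 0},
    {"offset": [0, 0, 0], "spin": 0},
    {"offset": [0, 0, 0], "spin": 0},
    {"offset": [0, 0, 0], "spin": 0},
    {"offset": [0, 0, 0], "spin": 0},
  ],
  grip=0,
  squeeze=40,
)

```text
time_s: 9.03
eef_pos: [489.9, 30.6, 147.4]
ee_rot: [0.004, 0.783, 0.622, 0.004]
force: [15.1, -1.3, -3.0]
grip_width: 0.123
grip_force: 39.6
```

```bash
python3 w.py 6 guard_bar
```

```text
9.0333 [489.9  30.6 147.4] [[ 0.2  1.   0. ]
 [ 1.  -0.2 -0. ]
 [ 0.   0.  -1. ]]
guard_bar 0.64 [277.6 296. ] [489.3  30.6 164.7] ray [505.  109.6 290.9] [-0.1 -0.5 -0.9]
```

View pics/w6.png

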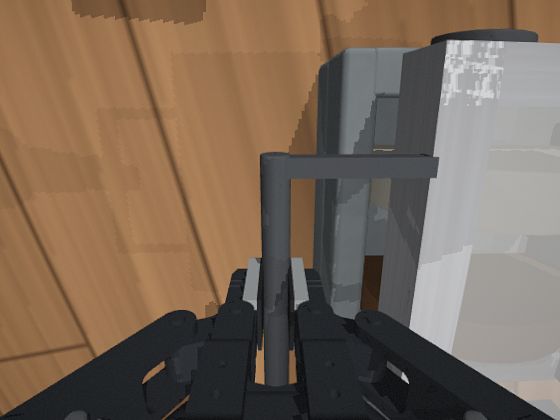

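It's gripped: opening 0.123 is about 10.5 mm, with the bar running between the pads at column 277. Now the arc up, in stages.

>>> send_rows(
  targets=[
    {"offset": [0.3, -0.1, 0], "spin": 0},
    {"offset": [0.38, -0.12, 1.83], "spin": 0},
    {"offset": [0.6, -0.17, 3.65], "spin": 0},
    {"offset": [1.0, -0.26, 5.44], "spin": 0},
    {"offset": [1.54, -0.39, 7.18], "spin": 0},
    {"offset": [2.22, -0.54, 8.87], "spin": 0},
    {"offset": [3.04, -0.73, 10.5], "spin": 0},
    {"offset": [3.04, -0.73, 10.5], "spin": 0},
  ],
)

```text
time_s: 9.8
eef_pos: [516.5, 24.6, 253.3]
ee_rot: [-0.001, 0.783, 0.622, -0.0]
force: [-10.4, 4.7, 1.9]
grip_width: 0.123
grip_force: 39.5
```

>>> send_rows(
  targets=[
    {"offset": [0, 0, 0.5], "spin": 0},
    {"offset": [0.71, -0.17, 1.55], "spin": 0},
    {"offset": [1.2, -0.29, 2.3], "spin": 0},
    {"offset": [1.8, -0.42, 3.0], "spin": 0},
    {"offset": [2.4, -0.56, 3.7], "spin": 0},
    {"offset": [3.0, -0.7, 4.35], "spin": 0},
    {"offset": [3.0, -0.7, 4.35], "spin": 0},
  ],
)

```text
time_s: 10.38
eef_pos: [545.9, 17.9, 295.7]
ee_rot: [-0.001, 0.783, 0.622, -0.0]
force: [-11.3, 4.9, 5.2]
grip_width: 0.116
grip_force: 40.2
```

```bash
python3 w.py 7 guard_bar
python3 - <<'E'
from h import *
np.set_printoptions(precision=3,suppress=True)
P={}
for n in ['scene','side']:
    im,d=ctrl.capture(n); cv2.imwrite(f'pics/{n}7.png',im[:,:,::-1])
    for q in ['guard_bar','guard_hinge']:
        for r in ctrl.place_of(n,q)[:2]:
            print(n,q,round(r['conf'],2),np.array(r['uv']),at_depth(n,r['uv'],d)); P.setdefault((n,q),ray(n,r['uv']))
    v,u=np.mgrid[0:420,0:560]; c,T=T_wc(n)
    x=(u-c['cx'])/c['fx'];y=(v-c['cy'])/c['fy']; a,b=x.copy(),y.copy()
    for _ in range(10):
        k=1+c['k1']*(a*a+b*b); a,b=x/k,y/k
    W=np.stack([a*d,b*d,d],-1)@T[:3,:3].T+T[:3,3]-[688,-14,158]
    h=np.radians(-13); e=np.array([np.cos(h),np.sin(h)]); f=np.array([-e[1],e[0]])
    X=W[...,:2]@e; Y=W[...,:2]@f; Z=W[...,2]
    m=(d>0)&(abs(Y)<110)&(abs(Y)>65)&(Z>20)&(X<0)&(Z<200)
    A=np.c_[X[m],Z[m]]; print(n,len(A))
    # robust line: fit
    if len(A)>20:
        l=cv2.fitLine(A.astype(np.float32),cv2.DIST_HUBER,0,.01,.01).ravel(); print('plate angle',np.degrees(np.arctan2(l[1],-l[0])),l)
for q in ['guard_bar','guard_hinge']:
    if ('scene',q) in P and ('side',q) in P: print(q,tri(P['scene',q],P['side',q]))
E
```

```text
10.3833 [545.9  17.9 295.7] [[ 0.2  1.  -0. ]
 [ 1.  -0.2  0. ]
 [ 0.  -0.  -1. ]]
guard_bar 0.59 [273.6 293.2] [543.6  17.1 309. ] ray [562.9  96.4 439.2] [-0.1 -0.5 -0.9]
guard_bar 0.22 [407.8 376.3] [581.6  17.9 365.7] ray [562.9  96.4 439.2] [ 0.2 -0.9 -0.8]
scene guard_bar 0.61 [251.3 177.5] [549.845   8.09  306.279]
scene guard_hinge 0.79 [281.8 256.5] [693.459 -26.655 162.474]
scene 3306
plate angle -177.55261 [   0.999   -0.043 -407.059   77.808]
side guard_bar 0.79 [292.2 154.6] [529.552  30.29  302.076]
side 1418
plate angle -176.98595 [   0.999   -0.053 -531.223   98.991]
guard_bar (array([535.705,  18.098, 294.797]), np.float64(0.5677847197012874))
```

View pics/side7.png

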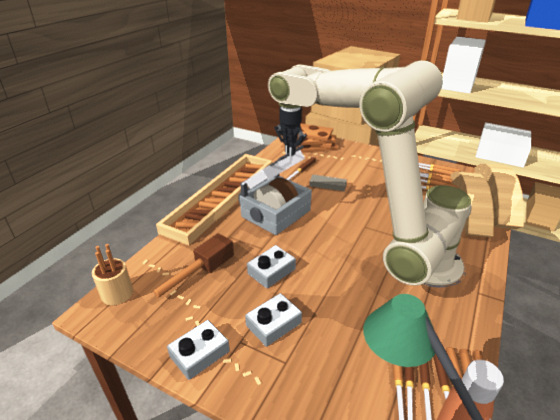

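The side view shows the guard raised, with the gripper at (290,150) holding the bar and everything else undisturbed. My estimate is about 43.5°, with a little radial compression. I'll go on to about 50°, then measure the plate angle.

>>> send_rows(
  targets=[
    {"offset": [0.3, -0.07, 0.5], "spin": 0},
    {"offset": [0.7, -0.16, 0.9], "spin": 0},
    {"offset": [1.1, -0.25, 1.35], "spin": 0},
    {"offset": [1.5, -0.35, 1.8], "spin": 0},
    {"offset": [1.5, -0.35, 1.8], "spin": 0},
    {"offset": [1.5, -0.35, 1.8], "spin": 0},
  ],
)

```text
time_s: 11.28
eef_pos: [562.0, 14.2, 312.2]
ee_rot: [-0.001, 0.783, 0.622, 0.0]
force: [-0.2, 5.6, -3.4]
grip_width: 0.114
grip_force: 39.4
```

```bash
cat > m.py <<'E'
from h import *
np.set_printoptions(precision=2,suppress=True)
h=np.radians(-12.7); e=np.array([np.cos(h),np.sin(h)]); f=np.array([-e[1],e[0]])
def ang(n,d,H=np.array([690,-14,158.])):
    v,u=np.mgrid[0:420,0:560]; c,T=T_wc(n)
    x=(u-c['cx'])/c['fx'];y=(v-c['cy'])/c['fy']; a,b=x.copy(),y.copy()
    for _ in range(10):
        k=1+c['k1']*(a*a+b*b); a,b=x/k,y/k
    W=np.stack([a*d,b*d,d],-1)@T[:3,:3].T+T[:3,3]-H
    X=W[...,:2]@e; Y=W[...,:2]@f; Z=W[...,2]; r=np.hypot(X,Z); t=np.degrees(np.arctan2(Z,-X))
    for name,m in dict(frame=(abs(Y)>62)&(abs(Y)<106)&(r>90)&(r<152),arms=(abs(Y)>52)&(abs(Y)<67)&(r>155)&(r<205)).items():
        m=m&(d>0)&(t>-15)&(t<75); hh,_=np.histogram(t[m],bins=np.arange(-15,76,1)); k=hh.argmax()-14.5
        g=t[m][abs(t[m]-k)<4]; 
        A=np.c_[X[m],Z[m]][abs(t[m]-k)<4]; l=cv2.fitLine(A.astype(np.float32),cv2.DIST_HUBER,0,.01,.01).ravel() if len(A)>5 else [1,0]
        print(n,name,len(g),'polar',np.median(g),'line',np.degrees(np.arctan(-l[1]/l[0])))
s=ctrl.sense();print(s['time_s'],s['eef_pos'],s['force'])
for n in ['scene','side']:
    ang(n,np.load(f'd_{n}.npy')); im,d=ctrl.capture(n); ang(n,d); cv2.imwrite(f'pics/{n}8.png',im[:,:,::-1])
im,d=ctrl.capture('wrist'); ang('wrist',d)
E
python3 m.py; python3 w.py 8 guard_bar
```

```text
11.2833 [561.96  14.22 312.16] [-0.17  5.62 -3.43]
scene frame 428 polar 0.39544648870733856 line 0.5272017
scene arms 51 polar 0.714837017223443 line -0.76275796
scene frame 738 polar 52.162689309846286 line 50.741478
scene arms 81 polar 51.66663534624901 line 49.982613
side frame 198 polar 0.856751571820957 line -0.08816813
side arms 55 polar 0.5086391558323109 line 1.6347547
side frame 123 polar 46.24459611946724 line 45.07463
side arms 37 polar 48.9804682825753 line 52.31764
wrist frame 4270 polar 52.14706504470999 line 48.4103
wrist arms 1060 polar 51.73540513261214 line 50.00834
11.4333 [561.8  14.3 312.1] [[ 0.2  1.  -0. ]
 [ 1.  -0.2  0. ]
 [ 0.  -0.  -1. ]]
guard_bar 0.75 [275.  292.8] [560.   12.9 324.4] ray [578.5  92.8 455.5] [-0.1 -0.5 -0.9]
```

Bar tracking against the shut position gives about 49.3°, and plate and arm line fits give about 50°. I'll relieve the small side load and check that it holds steady.

>>> send_rows(
  targets=[
    {"offset": [0.05, 0.1, 0.05], "spin": 0},
    {"offset": [0.05, 0.1, 0.05], "spin": 0},
    {"offset": [0.05, 0.1, 0.05], "spin": 0},
    {"offset": [0.05, 0.1, 0.05], "spin": 0},
    {"offset": [0.05, 0.1, 0.05], "spin": 0},
    {"offset": [0.05, 0.1, 0.05], "spin": 0},
    {"offset": [0.05, 0.1, 0.05], "spin": 0},
    {"offset": [0.05, 0.1, 0.05], "spin": 0},
  ],
)

```text
time_s: 12.2
eef_pos: [562.3, 14.3, 312.5]
ee_rot: [0.0, 0.783, 0.622, -0.0]
force: [1.1, -3.6, -7.3]
grip_width: 0.12
grip_force: 39.0
```

```bash
python3 w.py 9 guard_bar; python3 m.py | grep -v "polar 0"
```

```text
12.2 [562.3  14.3 312.5] [[ 0.2  1.  -0. ]
 [ 1.  -0.2 -0. ]
 [-0.  -0.  -1. ]]
guard_bar 0.66 [273.1 291. ] [559.7  13.8 324.5] ray [578.9  93.1 455.8] [-0.1 -0.5 -0.9]
12.3 [562.27  14.27 312.46] [ 1.21 -4.32 -7.79]
scene frame 739 polar 52.26146054704222 line 51.083286
scene arms 80 polar 51.84231181777004 line 51.001617
side frame 126 polar 46.55645863180176 line 46.950817
side arms 29 polar 49.06120633631007 line 53.389534
wrist frame 4307 polar 52.316640738873055 line 49.091545
wrist arms 1065 polar 51.880063452935026 line 49.600643
```

View pics/w9.png

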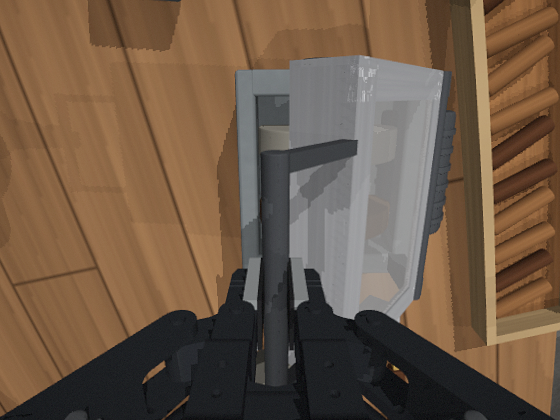

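The guard is up, with the bar firmly between the pads (column about 275). Estimates centre on 50° and the pose is steady, so I'm handing in.

```bash
python3 -c "
from rig import ctrl
print(ctrl.finish_job())"
```

```text
the job is handed in; nothing more can be done
None
```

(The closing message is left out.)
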